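# Close the sticky glass shutter of the sample chamber

### The arm

A 7-joint arm with a two-finger parallel gripper is mounted at the origin on the work surface. World frame = base frame: x ahead of the robot, y to its left, z up, the work surface at z = 0. Lengths are in mm, angles in rad, forces in N, time in s.
With the tool pointing down it reaches from about 425 to 950 mm from the base axis. Payload 16.7 kg.
Tool frame: the origin (TCP) lies at the very end of the fingers, on their centre line; the grasp point (between the pads) lies 19 mm behind it; y points along the fingers, x is the direction in which the jaws open and shut, and the axes are right-handed (so a half turn about y gives the same grasp; the last joint's range is limited). The gripper opens to 94 mm and grips with 3 to 60 N. Pads are 16 mm wide; open, the fingers measure 119 mm over their backs; the gripper's body (75 mm by 177 mm) begins 78 mm behind the grasp point.
Start: joints at [1.109, 0.426, 0.074, 1.606, -0.034, 1.111, -0.067], TCP at [207.04, -642.424, 205.467] pointing down, gripper open.
Joint ranges: [-2.85, 2.85], [-0.5, 2.14], [-1.23, 1.37], [0.21, 2.46], [-1.02, 4.16], [0.16, 2.05], [-2.73, 2.73]. Speed limits (rad/s): [1.89, 1.89, 2.39, 2.39, 3.01, 3.01, 3.01].

### API

Orientations are given as a unit quaternion [w, x, y, z].
In Python, from bench import bot gives the robot as it stands.
- The arm moves only by the tool jog_arm, never from a script. Its arguments are lists of equal length, an entry for each row: "travel": the shift along the tool's x, y, z in m, a list of three; "rotation": the turn, a rotation vector about the tool's x, y, z in rad, a list of three; "jaw": the finger opening in m, from 0 to 0.094. In form: {"travel": [[tx, ty, tz], ...], "rotation": [[rx, ry, rz], ...], "jaw": [jaw, ...]}. A call has exactly 10 rows; each row shifts and turns the commanded pose from where the row before left it, along the tool's axes as they then stand; what a row does not reach is not made up. A row lasts 1/10 s, in which the tool goes at most 50 mm and 8.59 degrees, less where a joint would pass 70% of its speed; a pose out of reach is approached as far as the arm can. A call with a gripper value outside its range is refused whole. The fingers move at their own pace and stop on an object; "squeeze" is the grip in N (left out, the last holds). Time passes only in rows, so rows that do not move let the fingers close, or fill a call up. It gives the time, the measured TCP pose, the force and the opening at its end, in the units of the state.
- bot.read_state(): the state, without advancing time (a new reading comes with each control period).
- bot.grab_frame(name): name is "side" or "top" or "wrist"; returns a dict with "color" (400x640x3 uint8, red, green, blue), "depth" (400x640 float32, mm along the optical axis (not along the pixel's ray), 0 where there is no reading), "intrinsics" (3x3 intrinsics, pixels), "rvec" (rotation vector, rad) and "tvec" (3), from world to camera coordinates, as OpenCV has them. Camera axes: x right, y down, z forward; pixel columns grow to the right and rows downward; lengths in mm; the calibration is good to about 2 mm. A picture is of the moment at which its call begins.
- bot.job_done(): hands the job in, once; it reports no verdict.
The state is a dict: "time_s": time; "joints": joint angles; "qd": joint speeds; "tau": joint torques, N m; "tcp_pos": TCP position; "tool_rot": TCP orientation; "ft_force": force on the tool from outside, world axes, zero at the start; "torque": the same for the moment, N m; "width": finger opening in mm.
Only numpy, scipy, OpenCV 4.12 (cv2) and the standard library are available. Lean on these libraries where they do the work, as an engineer would, in place of code of your own. Each camera call takes 0.05 s, during which the arm holds its last target.

### The job

Close the sticky glass shutter over the sample jars by working its two blue knobs: bring it fully home, square against the far wall of the white chamber at both ends, and then let go. It racks and binds in its track if one end gets well ahead, so move the two ends on in turn, never force it, and do not shift the jars in the chamber or the bottles and beaker around it.

Things in the scene. Friction and masses are not known exactly. Their poses are not given: they have to be found in the camera images.
- chamber: White low sample chamber, 300 x 300 mm, walls 84 mm high, fixed to the bench, turned up to about 0.3 rad. Origin: centre of its underside. Its x axis is the closing direction of the shutter (near wall to far wall, roughly away from the robot), y to its left, z up. Aluminium side channels along x guide the shutter: tops 85 mm above the bench, inner edges at y = +-128 mm. The far half is open.
- closed_stop (a point): Middle of the far wall's inner face (chamber x = +143 mm, y = 0, 74 mm above the bench): the shutter's far edge rests against this wall over its whole width when fully closed. Both knobs are then at chamber x = +8 mm.
- console_top (a point): Middle of the top of the grey console with a dark screen, 112 mm above the bench, 110 mm wide in chamber y, from chamber x = -157 to -12 mm, fixed. It bridges the middle of the near half; the shutter slides beneath it, so only the shutter's two ends can be reached.
- shutter: Loose glass panel with blue edging, 160 mm (x) by 236 mm (y), in the channels on two black runners 120 mm long; 0.8 kg. Origin: middle of its underside. Dry friction: 2 to 7 N moves it, it stays where left. Pushing one knob turns it about its other end; with one knob about 25 mm ahead (0.12 rad) the runners wedge. Pushing the other knob frees it. Keep the lead under 18 mm.
- left_knob (a point): Half-way up the axis of the shutter's left blue knob: upright round post, 22 mm diameter, 40 mm high (78 to 118 mm above the bench), 100 mm left of the shutter's middle and 55 mm nearer (shutter x = -55 mm). Glass and edging beneath reach 79 mm above the bench. At the start the knobs are at about chamber x = -106 to -71 mm, one perhaps up to 12 mm ahead. Axes as the shutter's.
- right_knob (a point): The same point of the right blue knob, 100 mm right of the shutter's middle, 200 mm from the left knob.
- jar0_center (a point): Middle of a small jar (42 mm diameter, 50 mm high) standing loose in the chamber, below the shutter; leave it alone.
- jar1_center (a point): Middle of the second such jar; leave it alone.
- jar2_center (a point): Middle of the third such jar; leave it alone.
- cream_bottle: Loose cream-coloured bottle with a white cap, 52 mm diameter, 100 mm high, on the bench to the left of the chamber; origin at the centre of its underside. Leave it alone.
- white_bottle: Loose white bottle, 52 mm diameter, 100 mm high, on the left; origin at the centre of its underside. Leave it alone.
- brown_bottle: Loose brown bottle, 64 mm diameter, 130 mm high, on the right; origin at the centre of its underside. Leave it alone.
- beaker: Loose clear beaker, 72 mm diameter, 95 mm high, on the right; origin at the centre of its underside. Leave it alone.

How it is judged:
By the outcome, as a careful person would: the job done as asked, in the order asked, and still so for the second after the job is handed in, with the robot touching nothing.
It also fails if it takes over 64 s, if anything falls off the work surface, if the arm or the gripper's body presses on something with over 40 N, if the wrist force passes 120 N, or if a joint passes its speed limit or range.

## Working session

There is one attempt and no reset: what is moved stays moved. The work goes in short steps, Python scripts to look and compute and a tool call to move; the robot and the scene stay as the last step left them, time stands still between calls to the robot, and variables do not carry over. Pictures are saved under pics/ and viewed, and the job is handed in when it is done.

Besides the shell and the picture viewer there is one more tool, called after ">>>" in YAML: its name, and indented under it one key for each argument. jog_arm: Moves the arm, as the interface text tells. Its arguments: {"type":"object","properties":{"travel":{"type":"array"},"rotation":{"type":"array"},"jaw":{"type":"array"},"squeeze":{"type":"number"}},"required":["travel","rotation","jaw"]}

```bash
mkdir -p pics; ls; cat > h.py <<'E'
import numpy as np, cv2
from bench import bot
def grab(n,save=None):
    f=bot.grab_frame(n)
    if save: cv2.imwrite('pics/'+save,f['color'][:,:,::-1])
    return f
def ray(f,u,v):
    R=cv2.Rodrigues(np.array(f['rvec'],float))[0];t=np.array(f['tvec'],float).ravel()
    K=np.array(f['intrinsics']);d=R.T@np.linalg.inv(K)@np.array([u,v,1.0]);return -R.T@t,d
def onplane(f,u,v,z):
    c,d=ray(f,u,v);return c+d*(z-c[2])/d[2]
def proj(f,p):
    return cv2.projectPoints(np.array(p,float).reshape(-1,1,3),np.array(f['rvec'],float),np.array(f['tvec'],float),np.array(f['intrinsics'],float),None)[0].reshape(-1,2)
E
python3 - <<'E'
from h import *
print(bot.read_state())
for n in ('top','side','wrist'):
    f=grab(n,n+'0.png'); c,d=ray(f,320,200); print(n,c,d/np.linalg.norm(d))
E
```

```text
pics
{'time_s': 0.0, 'joints': array([ 1.10949302,  0.42672479,  0.07385501,  1.60661962, -0.03411714,
        1.11078178, -0.06707601]), 'qd': array([ 3.29839889e-04, -1.95031515e-04,  1.66619214e-04, -5.82396760e-06,
       -1.77902784e-03, -1.03702575e-04, -1.74483491e-03]), 'tau': array([ 4.48114824e-04, -9.35839748e+01,  3.66674714e+00, -4.54192221e+01,
       -4.88273695e-02,  2.01747380e-02,  2.58375576e-04]), 'tcp_pos': array([ 206.91058336, -642.04147731,  204.77497617]), 'tool_rot': array([ 0.57180895, -0.57132554,  0.41668607, -0.41592592]), 'ft_force': array([ 1.2120205 , -0.11238194, -0.00802255]), 'torque': array([ 0.03528502,  0.01538312, -0.02727686]), 'width': 94.12479813751546}
top [ 476.02025342  -16.61555559 1198.55650525] [ 1.12781356e-01 -2.96628794e-04 -9.93619785e-01]
side [  550.92595499 -1176.07505731   811.46061504] [ 0.0496274   0.84995805 -0.5245078 ]
wrist [ 271.26309507 -622.15283467  384.22892631] [-0.20259751 -0.07324122 -0.97651932]
```

View pics/top0.png

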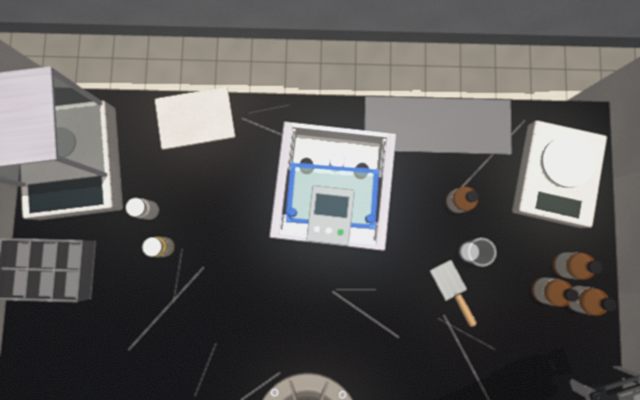

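View pics/side0.png

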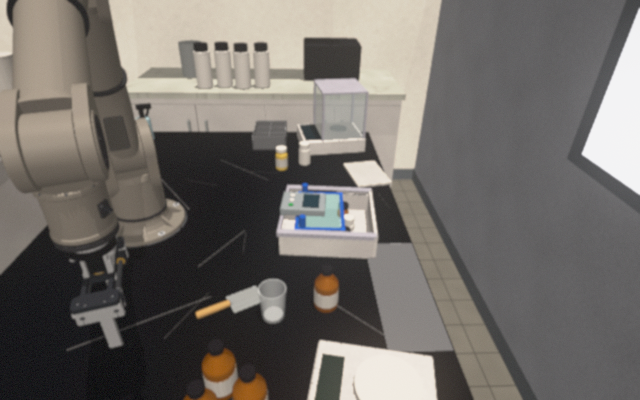

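The top view shows the chamber with rim corners near (285,122), (396,134), (385,250) and (270,237). The blue knobs are near (291,212) and (372,218), and the bottles are well clear. Next I'll measure these.

```bash
python3 - <<'E'
from h import *
f=grab('top'); im=f['color']
crop=im[110:260,260:405][:,:,::-1]
cv2.imwrite('pics/topc.png',cv2.resize(crop,None,fx=5,fy=5,interpolation=cv2.INTER_CUBIC)[:,:725])
hsv=cv2.cvtColor(im,cv2.COLOR_RGB2HSV)
# chamber outline: depth near rim
w=((hsv[...,1]<60)&(hsv[...,2]>120)).astype(np.uint8); w[:, :265]=0;w[:,400:]=0;w[:115]=0;w[255:]=0
w=cv2.morphologyEx(w,cv2.MORPH_CLOSE,np.ones((3,3)))
cs,_=cv2.findContours(w,cv2.RETR_EXTERNAL,cv2.CHAIN_APPROX_NONE)
c=max(cs,key=cv2.contourArea); r=cv2.minAreaRect(c); print(r)
P=np.array([onplane(f,u,v,84) for u,v in cv2.convexHull(c)[:,0]])[:,:2].astype(np.float32)
r=cv2.minAreaRect(P); print(r); print(cv2.boxPoints(r))
g=grab('side'); 
cv2.imwrite('pics/sidec.png',cv2.resize(g['color'][170:270,265:390][:,:,::-1],None,fx=6,fy=6,interpolation=cv2.INTER_CUBIC))
E
```

```text
((336.09234619140625, 176.26156616210938), (118.3291244506836, 137.1824188232422), 7.125016689300537)
((669.5369262695312, -59.000244140625), (316.3694763183594, 364.9325256347656), 85.13147735595703)
[[ 474.30392  -201.12843 ]
 [ 837.9198   -232.10008 ]
 [ 864.7699     83.127945]
 [ 501.15405   114.099594]]
```

View pics/topc.png

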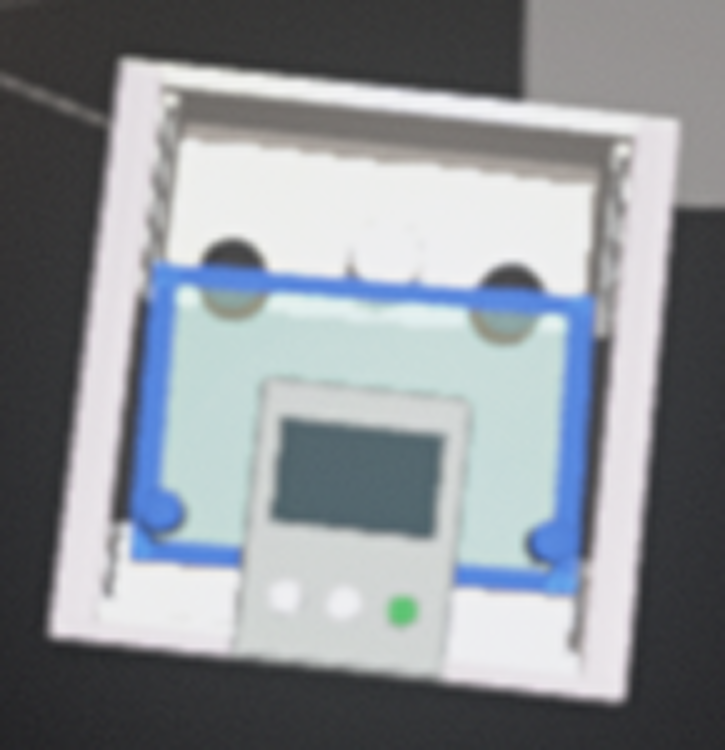

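View pics/sidec.png

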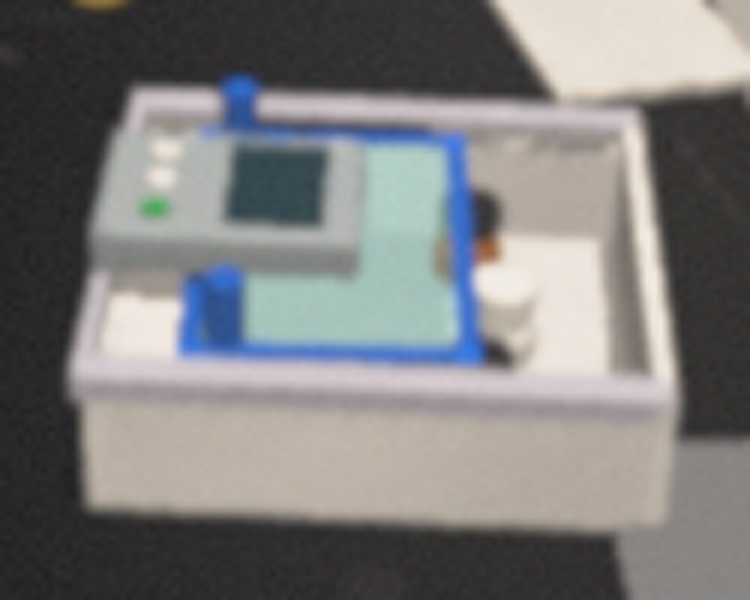

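The crop gives rim corners near (118,58), (680,118), (628,702) and (48,636), and knob tops near (162,508) and (553,540). I'll turn these into world points.

```bash
cat >> h.py <<'E'
def frame_fit(W,C):  # 2D rigid fit world=R C + t
    W=np.array(W);C=np.array(C);a=W-W.mean(0);b=C-C.mean(0)
    th=np.arctan2((b[:,0]*a[:,1]-b[:,1]*a[:,0]).sum(),(b*a).sum())
    R=np.array([[np.cos(th),-np.sin(th)],[np.sin(th),np.cos(th)]]);return th,R,W.mean(0)-R@C.mean(0)
E
python3 - <<'E'
from h import *
f=grab('top')
cr=lambda x,y:((x+.5)/5-.5+260,(y+.5)/5-.5+110)
cor=[onplane(f,*cr(*p),84)[:2] for p in [(118,58),(680,118),(628,702),(48,636)]]
for i in range(4): print(cor[i],np.linalg.norm(cor[i]-cor[i-1]))
C=[(150,150),(150,-150),(-150,-150),(-150,150)]
th,R,t=frame_fit(cor,C);print('th',th,'t',t);print(np.array(cor)-(np.array(C)@R.T+t))
for n,p in (('L',(162,508)),('R',(553,540))):
    w=onplane(f,*cr(*p),118); print(n,w,'cham',R.T@(w[:2]-t))
# shutter corners z=79
for p in [(152,262),(596,297),(575,593),(131,558)]:
    w=onplane(f,*cr(*p),79);print('sh',R.T@(w[:2]-t))
# side knob tops
g=grab('side')
hs=cv2.cvtColor(g['color'],cv2.COLOR_RGB2HSV)
cs=lambda x,y:((x+.5)/6-.5+265,(y+.5)/6-.5+170)
for n,p in (('L',(240,84)),('R',(223,277))):
    w=onplane(g,*cs(*p),118); print('side',n,w,'cham',R.T@(w[:2]-t))
for p in [(130,88),(640,108),(680,405),(72,398)]:
    w=onplane(g,*cs(*p),84);print('side corner',w,R.T@(w[:2]-t))
E
```

```text
[813.21147854  87.94883301] 312.2073716347349
[ 788.26047599 -214.5301768 ] 303.5063490349398
[ 476.33110551 -190.15723364] 312.8801248522855
[502.02556452 113.18313155] 304.4266453170203
th -0.08139667901500428 t [644.95715614 -50.88886147]
[[ 6.55493042  1.53035078]
 [ 5.99597615 -1.94192335]
 [-6.92665865 -1.96102847]
 [-5.62424792  2.37260104]]
L [567.94420623  53.6666805  118.        ] cham [-85.25904862  97.94769237]
R [ 557.17008013 -145.83776106  118.        ] cham [ -79.77642963 -101.77222373]
sh [ 48.50749205 121.34284618]
sh [  55.36276721 -116.48506443]
sh [-103.00904636 -120.35660998]
sh [-110.22472629  113.9411005 ]
side L [566.6366302   59.51427407 118.        ] cham [-87.0377447  103.66961039]
side R [ 555.37835364 -145.23380864  118.        ] cham [ -81.61132938 -101.31595052]
side corner [499.2483473  115.51992449  84.        ] [-158.75655477  154.01070526]
side corner [813.18795601  88.15549747  84.        ] [156.36855198 152.26231225]
side corner [ 786.30601277 -213.74562092   84.        ] [ 154.12223384 -150.82493297]
side corner [ 478.83220708 -202.95941501   84.        ] [-153.21055483 -165.07415862]
```

```bash
cat >> h.py <<'E'
from scipy.spatial.transform import Rotation as Ro
TH=-0.0814; T0=np.array([645.,-51.]); RC=np.array([[np.cos(TH),-np.sin(TH)],[np.sin(TH),np.cos(TH)]])
def c2w(x,y): return RC@np.array([x,y])+T0
def w2c(p): return RC.T@(np.array(p)[:2]-T0)
def rot(s):
    q=np.array(s['tool_rot']); return Ro.from_quat([q[1],q[2],q[3],q[0]]).as_matrix()
E
python3 - <<'E'
from h import *
s=bot.read_state();R=rot(s);print(R.round(3))
for sg in (1,-1):
    x=sg*np.array([np.cos(TH),np.sin(TH),0]);y=np.array([0,0,-1.]);G=np.stack([x,y,np.cross(x,y)],1)
    print(sg,Ro.from_matrix(R.T@G).as_rotvec(), 'travel after rot L', G.T@(np.r_[c2w(-86-45,101),205]-s['tcp_pos']),'R',G.T@(np.r_[c2w(-80.5-45,-101),205]-s['tcp_pos']))
E
```

```text
[[ 0.307 -0.     0.952]
 [-0.952  0.     0.307]
 [-0.    -1.    -0.   ]]
1 [-1.18353869e-04 -1.17773020e+00 -2.99204112e-04] travel after rot L [2.57517705e+02 3.30526067e-01 7.26029953e+02] R [2.63017705e+02 3.30526067e-01 5.24029953e+02]
-1 [ 3.33236716e-04  1.96386243e+00 -1.31815885e-04] travel after rot L [-2.57517705e+02  3.30526067e-01 -7.26029953e+02] R [-2.63017705e+02  3.30526067e-01 -5.24029953e+02]
```

>>> jog_arm:
  travel:
    - [0,0,0]
    - [0,0,0]
    - [0,0,0]
    - [0,0,0]
    - [0,0,0]
    - [0,0,0]
    - [0,0,0]
    - [0,0,0]
    - [0,0,0]
    - [0,0,0]
  rotation:
    - [0,-0.1178,0]
    - [0,-0.1178,0]
    - [0,-0.1178,0]
    - [0,-0.1178,0]
    - [0,-0.1178,0]
    - [0,-0.1178,0]
    - [0,-0.1178,0]
    - [0,-0.1178,0]
    - [0,-0.1178,0]
    - [0,-0.1178,0]
  jaw: [0,0,0,0,0,0,0,0,0,0]
  squeeze: 20

```text
time_s: 1.35
tcp_pos: [206.9, -642.4, 205.4]
tool_rot: [0.707, -0.707, 0.027, -0.027]
ft_force: [0.9, 0.8, -0.3]
width: 17.5
```

>>> jog_arm:
  travel:
    - [0.013,0,0.036]
    - [0.013,0,0.036]
    - [0.013,0,0.036]
    - [0.013,0,0.036]
    - [0.013,0,0.036]
    - [0.013,0,0.036]
    - [0.013,0,0.036]
    - [0.013,0,0.036]
    - [0.013,0,0.036]
    - [0.013,0,0.036]
  rotation:
    - [0,0,0]
    - [0,0,0]
    - [0,0,0]
    - [0,0,0]
    - [0,0,0]
    - [0,0,0]
    - [0,0,0]
    - [0,0,0]
    - [0,0,0]
    - [0,0,0]
  jaw: [0,0,0,0,0,0,0,0,0,0]

```text
time_s: 2.35
tcp_pos: [366.2, -292.7, 205.7]
tool_rot: [-0.706, 0.707, -0.029, 0.029]
ft_force: [1.2, -0.1, 0.7]
width: 0.9
```

>>> jog_arm:
  travel:
    - [0.013,0,0.036]
    - [0.013,0,0.036]
    - [0.013,0,0.036]
    - [0.013,0,0.036]
    - [0.013,0,0.036]
    - [0.013,0,0.036]
    - [0.013,0,0.036]
    - [0.013,0,0.036]
    - [0.013,0,0.036]
    - [0.01,0,0.03]
  rotation:
    - [0,0,0]
    - [0,0,0]
    - [0,0,0]
    - [0,0,0]
    - [0,0,0]
    - [0,0,0]
    - [0,0,0]
    - [0,0,0]
    - [0,0,0]
    - [0,0,0]
  jaw: [0,0,0,0,0,0,0,0,0,0]

```text
time_s: 3.35
tcp_pos: [521.7, 50.4, 205.7]
tool_rot: [0.707, -0.706, 0.028, -0.029]
ft_force: [1.0, -0.3, -0.1]
width: 0.2
```

```bash
cat >> h.py <<'E'
def st():
    s=bot.read_state();R=rot(s); x=np.array([np.cos(TH),np.sin(TH),0]);y=np.array([0,0,-1.]);G=np.stack([x,y,np.cross(x,y)],1)
    F=np.array(s['ft_force']);print('t',round(s['time_s'],2),'cham',w2c(s['tcp_pos']).round(1),'z',round(s['tcp_pos'][2],1),'Fc',(RC.T@F[:2]).round(2),'Fz',round(F[2],2),'w',round(s['width'],1),'roterr',Ro.from_matrix(R.T@G).as_rotvec().round(4)); return s
E
python3 - <<'E'
from h import *
st()
E
```

```text
t 3.35 cham [-131.2   91.1] z 205.7 Fc [ 1.05 -0.18] Fz -0.1 w 0.2 roterr [-0.0004  0.0009  0.0006]
```

>>> jog_arm:
  travel:
    - [0,0.02,0.005]
    - [0,0.02,0.004]
    - [0,0.02,0]
    - [0,0.02,0]
    - [0,0.02,0]
    - [0,0.01,0]
    - [0,0.005,0]
    - [0,0,0]
    - [0,0,0]
    - [0,0,0]
  rotation:
    - [0,0,0]
    - [0,0,0]
    - [0,0,0]
    - [0,0,0]
    - [0,0,0]
    - [0,0,0]
    - [0,0,0]
    - [0,0,0]
    - [0,0,0]
    - [0,0,0]
  jaw: [0,0,0,0,0,0,0,0,0,0]

```text
time_s: 4.35
tcp_pos: [522.2, 57.5, 91.3]
tool_rot: [0.707, -0.706, 0.028, -0.029]
ft_force: [-0.4, -0.2, 0.4]
width: 0.4
```

```bash
python3 - <<'E'
from h import *
st()
g=grab('side')
cv2.imwrite('pics/s1.png',cv2.resize(g['color'][150:270,255:390][:,:,::-1],None,fx=5,fy=5,interpolation=cv2.INTER_CUBIC))
E
```

```text
t 4.35 cham [-131.2   98.1] z 91.3 Fc [-0.37 -0.22] Fz 0.4 w 0.4 roterr [-0.0002  0.0002  0.0012]
```

View pics/s1.png

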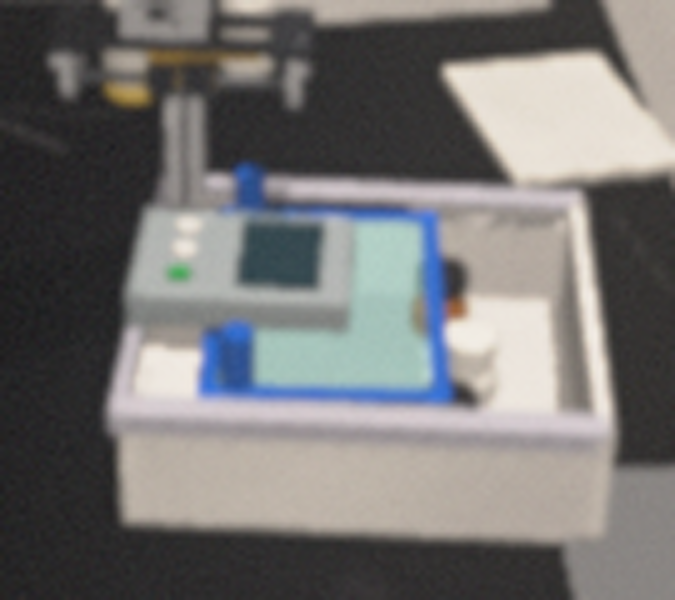

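The closed fingers, at about (185,150), stand behind the left knob at (248,185) and clear of the console. Next I'll push the left end on.

>>> jog_arm:
  travel:
    - [0.008,0,0.002]
    - [0.006,0,0]
    - [0.004,0,0]
    - [0.003,0,0]
    - [0.003,0,0]
    - [0.003,0,0]
    - [0.003,0,0]
    - [0.003,0,0]
    - [0.003,0,0]
    - [0,0,0]
  rotation:
    - [0,0,0]
    - [0,0,0]
    - [0,0,0]
    - [0,0,0]
    - [0,0,0]
    - [0,0,0]
    - [0,0,0]
    - [0,0,0]
    - [0,0,0]
    - [0,0,0]
  jaw: [0,0,0,0,0,0,0,0,0,0]

```text
time_s: 5.4
tcp_pos: [557.7, 56.7, 90.4]
tool_rot: [0.707, -0.706, 0.029, -0.028]
ft_force: [-2.1, 0.4, -0.6]
width: 0.6
```

```bash
cat >> h.py <<'E'
def knobs(name):
    "blue knob check: crop pictures of top and side"
    f=grab('top');g=grab('side')
    a=cv2.resize(f['color'][115:255,265:400],None,fx=4,fy=4,interpolation=cv2.INTER_CUBIC)
    b=cv2.resize(g['color'][170:270,265:390],None,fx=4,fy=4,interpolation=cv2.INTER_CUBIC)
    cv2.imwrite('pics/%s_t.png'%name,a[:,:,::-1]);cv2.imwrite('pics/%s_s.png'%name,b[:,:,::-1])
    return f,g
def edge(f):
    "far blue edge of the shutter in the top view, chamber x at z=79, near each end"
    hs=cv2.cvtColor(f['color'],cv2.COLOR_RGB2HSV)
    m=(hs[...,0]>100)&(hs[...,0]<125)&(hs[...,1]>120)&(hs[...,2]>90)
    out=[]
    for yc in list(range(-95,-59,7))+list(range(60,96,7)):
        xs=np.arange(-30,150,0.5);P=[np.r_[c2w(x,yc),79] for x in xs]
        uv=proj(f,P).astype(np.float32)
        b=cv2.remap(m.astype(np.float32),uv[:,0].reshape(1,-1),uv[:,1].reshape(1,-1),cv2.INTER_LINEAR)[0]
        k=np.where(b>0.5)[0]
        if len(k): out.append((yc,xs[k[-1]]))
    out=np.array(out)
    if len(out)>3:
        a,b=np.polyfit(out[:,0],out[:,1],1)
        print('edge mid',round(b,1),'ang(dx/dy)',round(a,4),'knob est L',round(b-135+100*a,1),'R',round(b-135-100*a,1),'res',(out[:,1]-np.polyval((a,b),out[:,0])).round(1))
    else: print(out)
E
python3 - <<'E'
from h import *
st()
f,g=knobs('k1');edge(f)
E
```

```text
t 5.4 cham [-95.8 100.3] z 90.4 Fc [-2.08  0.2 ] Fz -0.56 w 0.6 roterr [-0.0002  0.0006 -0.0006]
edge mid 59.6 ang(dx/dy) 0.0156 knob est L -73.8 R -76.9 res [-1.1 -2.2  2.1  1.5  0.4 -0.2 -1.6 -1.7  1.7  1.1  0.5 -0.6]
```

View pics/k1_t.png

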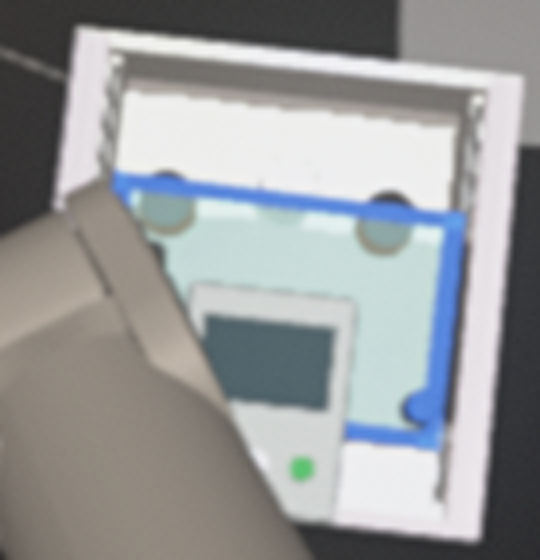

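View pics/k1_s.png

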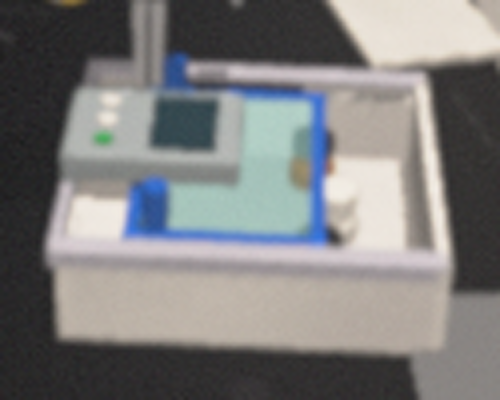

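The shutter moved with about 2 N on the tool. The left knob is now at about -73 and the right at about -78. I'll push the left a little more, then change ends.

>>> jog_arm:
  travel:
    - [0.003,0,0]
    - [0.003,0,0]
    - [0,0,0]
    - [-0.01,0,0]
    - [-0.012,-0.01,0]
    - [-0.003,-0.03,0]
    - [0,-0.02,-0.02]
    - [0,0,-0.04]
    - [0,0,-0.04]
    - [0,0,-0.04]
  rotation:
    - [0,0,0]
    - [0,0,0]
    - [0,0,0]
    - [0,0,0]
    - [0,0,0]
    - [0,0,0]
    - [0,0,0]
    - [0,0,0]
    - [0,0,0]
    - [0,0,0]
  jaw: [0,0,0,0,0,0,0,0,0,0]

```text
time_s: 6.5
tcp_pos: [526.9, -83.0, 151.0]
tool_rot: [-0.706, 0.707, -0.028, 0.029]
ft_force: [0.3, -0.1, -0.1]
width: 0.6
```

>>> jog_arm:
  travel:
    - [0,0,-0.035]
    - [0,0,-0.025]
    - [0,0,0]
    - [0,0.025,0]
    - [0,0.025,0]
    - [0,0.01,0]
    - [0,0,0]
    - [0,0,0]
    - [0,0,0]
    - [0,0,0]
  rotation:
    - [0,0,0]
    - [0,0,0]
    - [0,0,0]
    - [0,0,0]
    - [0,0,0]
    - [0,0,0]
    - [0,0,0]
    - [0,0,0]
    - [0,0,0]
    - [0,0,0]
  jaw: [0,0,0,0,0,0,0,0,0,0]

```text
time_s: 7.5
tcp_pos: [523.2, -141.4, 91.4]
tool_rot: [-0.706, 0.707, -0.028, 0.029]
ft_force: [-0.3, 0.9, 0.4]
width: 0.2
```

```bash
python3 - <<'E'
from h import *
st()
f,g=knobs('k2');edge(f)
E
```

```text
t 7.5 cham [-114.1 -100. ] z 91.4 Fc [-0.35  0.83] Fz 0.37 w 0.2 roterr [0.0003 0.0003 0.0014]
edge mid 63.0 ang(dx/dy) 0.0295 knob est L -69.1 R -75.0 res [-0.7 -1.9  0.4  1.7  1.  -0.2 -0.2 -1.4  0.4 -0.3  0.9  0.2]
```

View pics/k2_t.png

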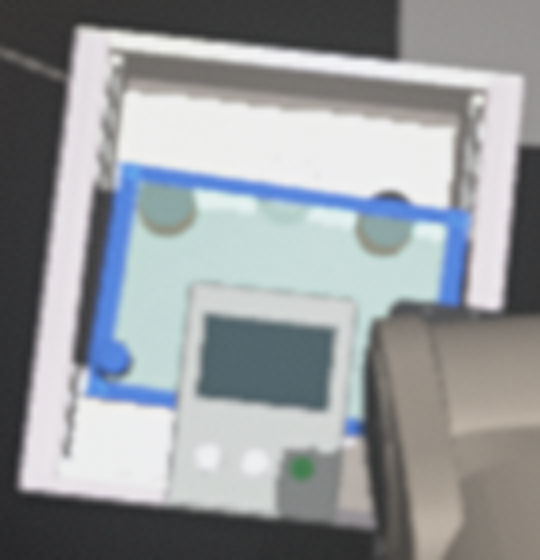

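View pics/k2_s.png

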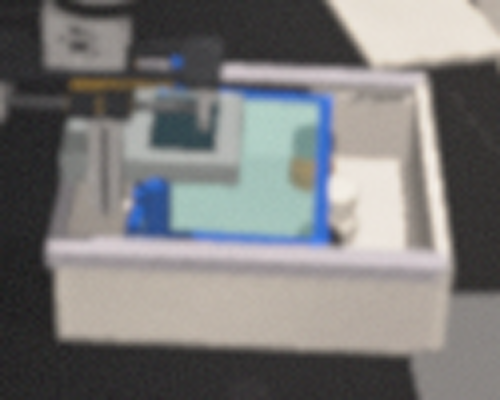

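The right end is lagging by 6–12 mm, and the fingers are set behind the right knob. Next I'll push the right end about 24 mm.

>>> jog_arm:
  travel:
    - [0.006,0,0]
    - [0.004,0,0]
    - [0.004,0,0]
    - [0.004,0,0]
    - [0.004,0,0]
    - [0.003,0,0]
    - [0.003,0,0]
    - [0.003,0,0]
    - [0.003,0,0]
    - [0,0,0]
  rotation:
    - [0,0,0]
    - [0,0,0]
    - [0,0,0]
    - [0,0,0]
    - [0,0,0]
    - [0,0,0]
    - [0,0,0]
    - [0,0,0]
    - [0,0,0]
    - [0,0,0]
  jaw: [0,0,0,0,0,0,0,0,0,0]

```text
time_s: 8.6
tcp_pos: [556.5, -144.3, 90.3]
tool_rot: [-0.706, 0.707, -0.029, 0.028]
ft_force: [-1.7, -0.7, -0.4]
width: 0.5
```

```bash
python3 - <<'E'
from h import *
st()
f,g=knobs('k3');edge(f)
E
```

```text
t 8.6 cham [ -80.6 -100.2] z 90.3 Fc [-1.63 -0.88] Fz -0.38 w 0.5 roterr [ 0.0001  0.0001 -0.0008]
edge mid 73.2 ang(dx/dy) -0.0139 knob est L -63.2 R -60.4 res [ 0.   0.6  0.2 -0.7 -1.1  1.   0.2 -0.2 -1.1  1.   0.6 -0.3]
```

View pics/k3_t.png

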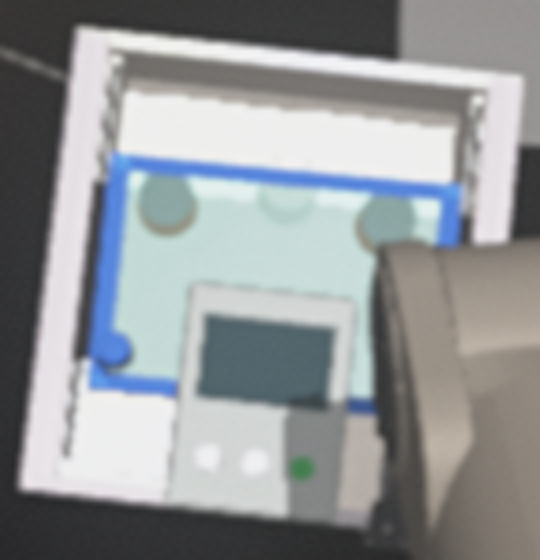

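View pics/k3_s.png

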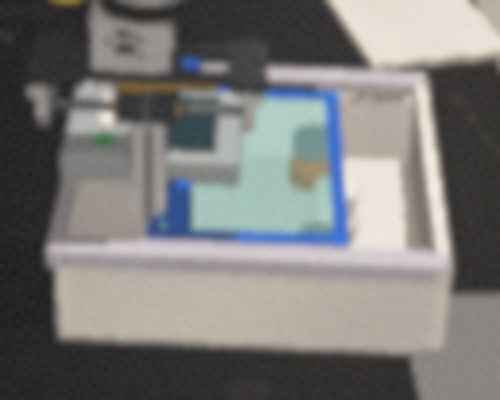

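The right knob is now at about -57, with a small lead. I'll push it on a bit and then change ends.

>>> jog_arm:
  travel:
    - [0.003,0,0]
    - [0.003,0,0]
    - [0,0,0]
    - [-0.01,0,0]
    - [-0.01,-0.01,0]
    - [-0.003,-0.03,0]
    - [0,-0.02,0.02]
    - [0,0,0.04]
    - [0,0,0.04]
    - [0,0,0.04]
  rotation:
    - [0,0,0]
    - [0,0,0]
    - [0,0,0]
    - [0,0,0]
    - [0,0,0]
    - [0,0,0]
    - [0,0,0]
    - [0,0,0]
    - [0,0,0]
    - [0,0,0]
  jaw: [0,0,0,0,0,0,0,0,0,0]

```text
time_s: 9.7
tcp_pos: [550.4, -2.0, 151.7]
tool_rot: [-0.706, 0.707, -0.028, 0.029]
ft_force: [0.3, 0.6, 0.8]
width: 0.4
```

>>> jog_arm:
  travel:
    - [0,0,0.035]
    - [0,0,0.025]
    - [0,0,0]
    - [0,0.025,0]
    - [0,0.025,0]
    - [0,0.01,0]
    - [0,0,0]
    - [0,0,0]
    - [0,0,0]
    - [0,0,0]
  rotation:
    - [0,0,0]
    - [0,0,0]
    - [0,0,0]
    - [0,0,0]
    - [0,0,0]
    - [0,0,0]
    - [0,0,0]
    - [0,0,0]
    - [0,0,0]
    - [0,0,0]
  jaw: [0,0,0,0,0,0,0,0,0,0]

```text
time_s: 10.7
tcp_pos: [556.3, 56.6, 91.4]
tool_rot: [0.707, -0.706, 0.028, -0.029]
ft_force: [-0.1, -0.5, 0.1]
width: 0.5
```

```bash
python3 - <<'E'
from h import *
st()
f,g=knobs('k4');edge(f)
E
```

```text
t 10.7 cham [-97.2 100. ] z 91.4 Fc [-0.05 -0.54] Fz 0.07 w 0.5 roterr [-0.0002  0.0001  0.0013]
edge mid 77.6 ang(dx/dy) -0.0355 knob est L -60.9 R -53.8 res [ 0.5 -0.2 -0.5 -1.3  1.   0.7  0.  -0.7 -1.   0.7  0.5  0.2]
```

View pics/k4_t.png

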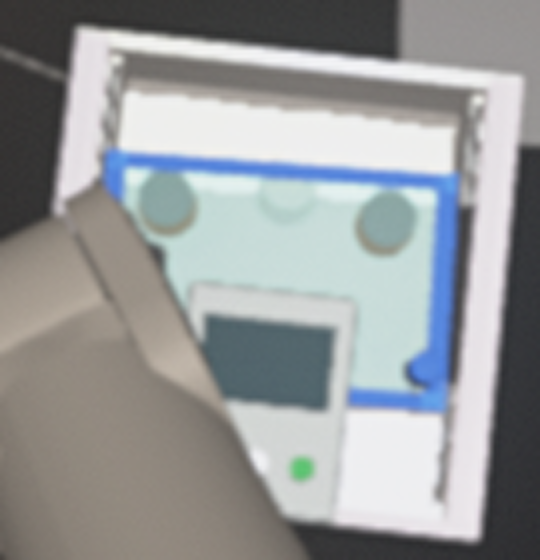

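View pics/k4_s.png

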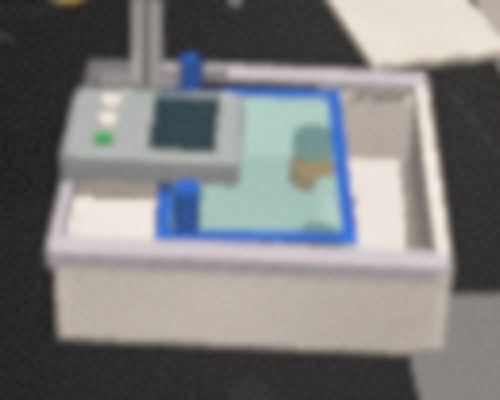

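The right end leads by about 8 mm. Next I'll push the left end about 24 mm.

>>> jog_arm:
  travel:
    - [0.008,0,0]
    - [0.004,0,0]
    - [0.004,0,0]
    - [0.004,0,0]
    - [0.004,0,0]
    - [0.003,0,0]
    - [0.003,0,0]
    - [0.003,0,0]
    - [0.003,0,0]
    - [0,0,0]
  rotation:
    - [0,0,0]
    - [0,0,0]
    - [0,0,0]
    - [0,0,0]
    - [0,0,0]
    - [0,0,0]
    - [0,0,0]
    - [0,0,0]
    - [0,0,0]
    - [0,0,0]
  jaw: [0,0,0,0,0,0,0,0,0,0]

```text
time_s: 11.8
tcp_pos: [591.7, 54.1, 90.3]
tool_rot: [0.707, -0.706, 0.029, -0.028]
ft_force: [-0.6, 1.2, -0.3]
width: 0.7
```

```bash
python3 - <<'E'
from h import *
st()
f,g=knobs('k5');edge(f)
E
```

```text
t 11.8 cham [-61.6 100.4] z 90.3 Fc [-0.71  1.11] Fz -0.25 w 0.7 roterr [-0.0004  0.0007 -0.0006]
edge mid 90.8 ang(dx/dy) 0.0323 knob est L -41.0 R -47.5 res [-0.7  1.1 -0.1 -0.9  0.9 -0.3 -0.7  1.1 -0.1 -0.9  0.9 -0.3]
```

View pics/k5_t.png

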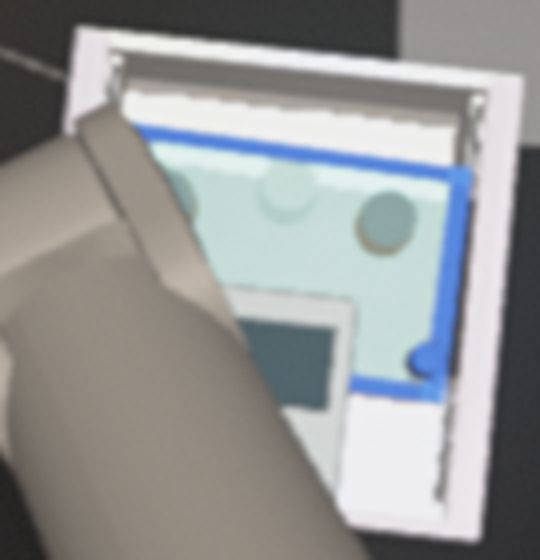

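The left end now leads by about 7 mm. I'll push it 4 mm more, then change ends.

>>> jog_arm:
  travel:
    - [0.002,0,0]
    - [0.002,0,0]
    - [0,0,0]
    - [-0.01,0,0]
    - [-0.01,-0.01,0]
    - [-0.002,-0.03,0]
    - [0,-0.02,-0.02]
    - [0,0,-0.04]
    - [0,0,-0.04]
    - [0,0,-0.04]
  rotation:
    - [0,0,0]
    - [0,0,0]
    - [0,0,0]
    - [0,0,0]
    - [0,0,0]
    - [0,0,0]
    - [0,0,0]
    - [0,0,0]
    - [0,0,0]
    - [0,0,0]
  jaw: [0,0,0,0,0,0,0,0,0,0]

```text
time_s: 12.9
tcp_pos: [561.7, -85.8, 151.7]
tool_rot: [-0.706, 0.707, -0.028, 0.029]
ft_force: [1.0, 0.0, -0.1]
width: 0.2
```

>>> jog_arm:
  travel:
    - [0,0,-0.035]
    - [0,0,-0.025]
    - [0,0,0]
    - [0,0.025,0]
    - [0,0.025,0]
    - [0,0.01,0]
    - [0,0,0]
    - [0,0,0]
    - [0,0,0]
    - [0,0,0]
  rotation:
    - [0,0,0]
    - [0,0,0]
    - [0,0,0]
    - [0,0,0]
    - [0,0,0]
    - [0,0,0]
    - [0,0,0]
    - [0,0,0]
    - [0,0,0]
    - [0,0,0]
  jaw: [0,0,0,0,0,0,0,0,0,0]

```text
time_s: 13.9
tcp_pos: [558.0, -144.2, 91.5]
tool_rot: [-0.706, 0.707, -0.028, 0.029]
ft_force: [0.2, 0.4, -0.2]
width: 0.6
```

```bash
python3 - <<'E'
from h import *
st()
f,g=knobs('k6');edge(f)
E
```

```text
t 13.9 cham [ -79.1 -100. ] z 91.5 Fc [0.12 0.42] Fz -0.22 w 0.6 roterr [0.0003 0.0003 0.0014]
edge mid 93.0 ang(dx/dy) 0.0446 knob est L -37.5 R -46.4 res [ 0.7 -0.1 -0.9  0.3 -0.6  0.6 -0.7  0.5 -0.3  1.3  0.  -0.8]
```

View pics/k6_s.png

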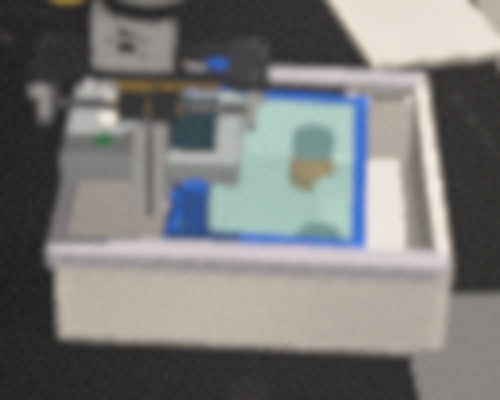

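>>> jog_arm:
  travel:
    - [0.008,0,0]
    - [0.004,0,0]
    - [0.004,0,0]
    - [0.004,0,0]
    - [0.004,0,0]
    - [0.004,0,0]
    - [0.003,0,0]
    - [0.003,0,0]
    - [0.003,0,0]
    - [0,0,0]
  rotation:
    - [0,0,0]
    - [0,0,0]
    - [0,0,0]
    - [0,0,0]
    - [0,0,0]
    - [0,0,0]
    - [0,0,0]
    - [0,0,0]
    - [0,0,0]
    - [0,0,0]
  jaw: [0,0,0,0,0,0,0,0,0,0]

```text
time_s: 15.0
tcp_pos: [594.5, -147.4, 90.2]
tool_rot: [0.707, -0.707, 0.029, -0.028]
ft_force: [-0.7, -0.3, 0.5]
width: 0.5
```

```bash
python3 - <<'E'
from h import *
st()
f,g=knobs('k7');edge(f)
E
```

```text
t 15.0 cham [ -42.5 -100.2] z 90.2 Fc [-0.63 -0.37] Fz 0.51 w 0.5 roterr [-0.      0.0001 -0.0007]
edge mid 109.8 ang(dx/dy) -0.0365 knob est L -28.9 R -21.6 res [ 1.3  0.5  0.3 -0.4 -1.2 -0.9  0.9  0.2 -0.1 -0.8 -1.   1.2]
```

View pics/k7_t.png

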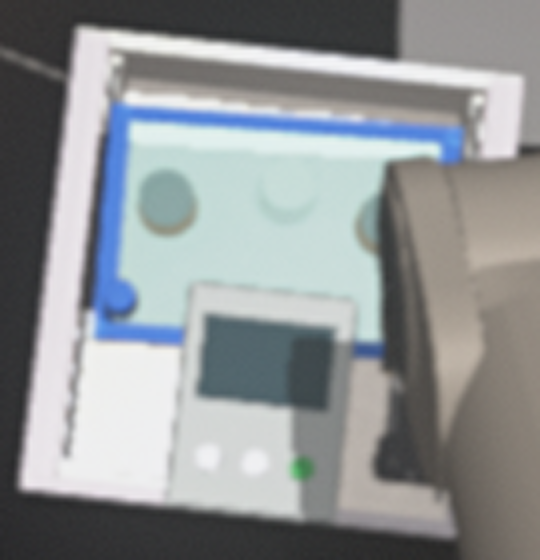

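The right knob is at about -19 and the left at about -27. I'll change ends.

>>> jog_arm:
  travel:
    - [0.002,0,0]
    - [0.001,0,0]
    - [0,0,0]
    - [-0.01,0,0]
    - [-0.01,-0.01,0]
    - [-0.002,-0.03,0]
    - [0,-0.02,0.02]
    - [0,0,0.04]
    - [0,0,0.04]
    - [0,0,0.04]
  rotation:
    - [0,0,0]
    - [0,0,0]
    - [0,0,0]
    - [0,0,0]
    - [0,0,0]
    - [0,0,0]
    - [0,0,0]
    - [0,0,0]
    - [0,0,0]
    - [0,0,0]
  jaw: [0,0,0,0,0,0,0,0,0,0]

```text
time_s: 16.1
tcp_pos: [586.4, -4.9, 151.8]
tool_rot: [-0.706, 0.707, -0.028, 0.029]
ft_force: [1.3, -0.2, -0.5]
width: 0.6
```

>>> jog_arm:
  travel:
    - [0,0,0.035]
    - [0,0,0.025]
    - [0,0,0]
    - [0,0.025,0]
    - [0,0.025,0]
    - [0,0.01,0]
    - [0,0,0]
    - [0,0,0]
    - [0,0,0]
    - [0,0,0]
  rotation:
    - [0,0,0]
    - [0,0,0]
    - [0,0,0]
    - [0,0,0]
    - [0,0,0]
    - [0,0,0]
    - [0,0,0]
    - [0,0,0]
    - [0,0,0]
    - [0,0,0]
  jaw: [0,0,0,0,0,0,0,0,0,0]

```text
time_s: 17.1
tcp_pos: [592.1, 53.6, 91.5]
tool_rot: [0.707, -0.706, 0.028, -0.029]
ft_force: [-0.3, -0.4, 0.4]
width: 0.0
```

```bash
python3 - <<'E'
from h import *
st()
f,g=knobs('k8');edge(f)
E
```

```text
t 17.1 cham [-61.2 100. ] z 91.5 Fc [-0.26 -0.45] Fz 0.37 w 0.0 roterr [-0.0001  0.0001  0.0013]
edge mid 111.8 ang(dx/dy) -0.0495 knob est L -28.2 R -18.3 res [ 0.5  0.4 -0.3 -0.5 -1.1  1.2 -0.3 -1.  -1.1  1.2  0.6  0.4]
```

View pics/k8_s.png

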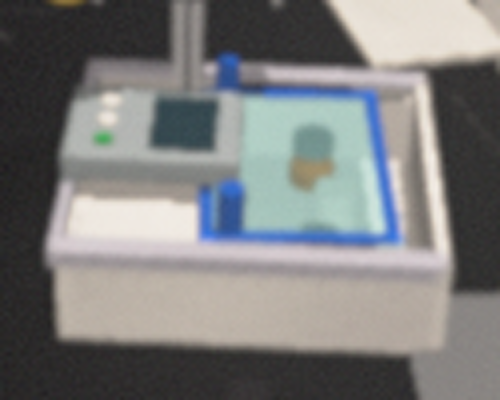

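>>> jog_arm:
  travel:
    - [0.008,0,0]
    - [0.004,0,0]
    - [0.004,0,0]
    - [0.004,0,0]
    - [0.004,0,0]
    - [0.004,0,0]
    - [0.003,0,0]
    - [0.003,0,0]
    - [0.003,0,0]
    - [0,0,0]
  rotation:
    - [0,0,0]
    - [0,0,0]
    - [0,0,0]
    - [0,0,0]
    - [0,0,0]
    - [0,0,0]
    - [0,0,0]
    - [0,0,0]
    - [0,0,0]
    - [0,0,0]
  jaw: [0,0,0,0,0,0,0,0,0,0]

```text
time_s: 18.2
tcp_pos: [628.7, 51.2, 90.3]
tool_rot: [0.707, -0.706, 0.029, -0.028]
ft_force: [-0.4, 0.7, 0.5]
width: 0.4
```

```bash
python3 - <<'E'
from h import *
st()
f,g=knobs('k9');edge(f)
E
```

```text
t 18.2 cham [-24.6 100.5] z 90.3 Fc [-0.45  0.7 ] Fz 0.5 w 0.4 roterr [-0.0005  0.0006 -0.0006]
edge mid 129.6 ang(dx/dy) 0.0376 knob est L -1.6 R -9.1 res [-0.6  1.2 -0.1 -0.9  0.9 -0.4 -1.4  0.3 -0.4  1.3]
```

View pics/k9_t.png

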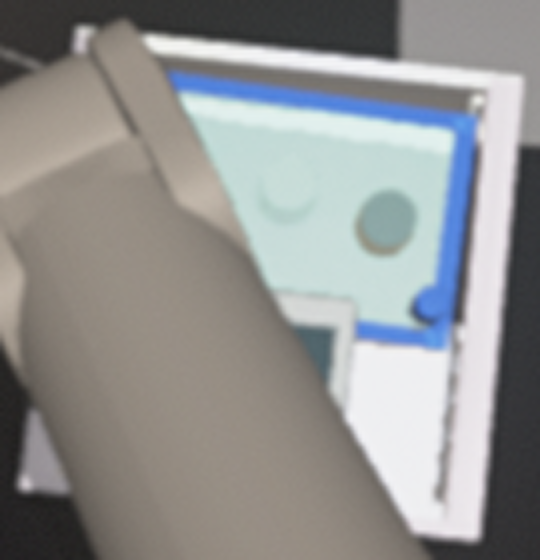

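View pics/k9_s.png

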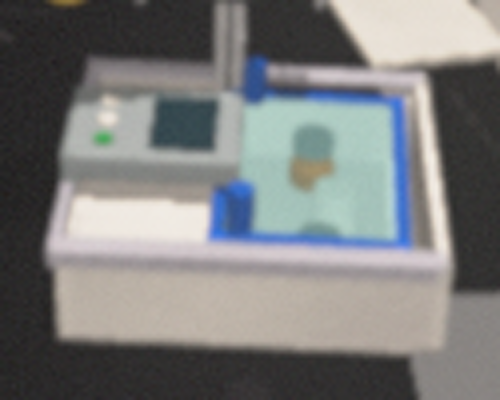

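The left knob is at about -1 and the right at about -8. I'll change to the right end.

>>> jog_arm:
  travel:
    - [-0.01,0,0]
    - [-0.01,-0.01,0]
    - [0,-0.03,0]
    - [0,-0.02,-0.02]
    - [0,0,-0.04]
    - [0,0,-0.04]
    - [0,0,-0.04]
    - [0,0,-0.035]
    - [0,0,-0.025]
    - [0,0,0]
  rotation:
    - [0,0,0]
    - [0,0,0]
    - [0,0,0]
    - [0,0,0]
    - [0,0,0]
    - [0,0,0]
    - [0,0,0]
    - [0,0,0]
    - [0,0,0]
    - [0,0,0]
  jaw: [0,0,0,0,0,0,0,0,0,0]

```text
time_s: 19.3
tcp_pos: [591.1, -151.3, 151.1]
tool_rot: [-0.706, 0.707, -0.03, 0.031]
ft_force: [0.6, 0.3, -0.0]
width: 0.3
```

>>> jog_arm:
  travel:
    - [0,0.025,0]
    - [0,0.025,0]
    - [0,0.01,0]
    - [0.005,0,0]
    - [0.005,0,0]
    - [0.004,0,0]
    - [0.004,0,0]
    - [0.004,0,0]
    - [0,0,0]
    - [0,0,0]
  rotation:
    - [0,0,0]
    - [0,0,0]
    - [0,0,0]
    - [0,0,0]
    - [0,0,0]
    - [0,0,0]
    - [0,0,0]
    - [0,0,0]
    - [0,0,0]
    - [0,0,0]
  jaw: [0,0,0,0,0,0,0,0,0,0]

```text
time_s: 20.3
tcp_pos: [614.9, -148.7, 91.0]
tool_rot: [0.707, -0.707, 0.028, -0.029]
ft_force: [0.1, -0.5, -0.5]
width: 0.5
```

```bash
python3 - <<'E'
from h import *
st()
f,g=knobs('k10');edge(f)
E
```

```text
t 20.3 cham [-22.  -99.9] z 91.0 Fc [ 0.11 -0.54] Fz -0.51 w 0.5 roterr [-0.0001  0.0003  0.0012]
edge mid 136.1 ang(dx/dy) 0.0027 knob est L 1.4 R 0.9 res [ 0.6 -0.4 -0.9  1.1  0.1 -0.5 -0.3 -0.8  1.2  0.2 -0.4  0.1]
```

View pics/k10_t.png

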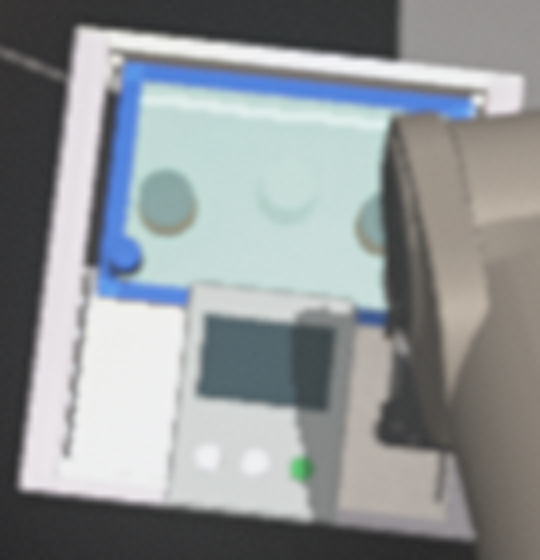

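View pics/k10_s.png

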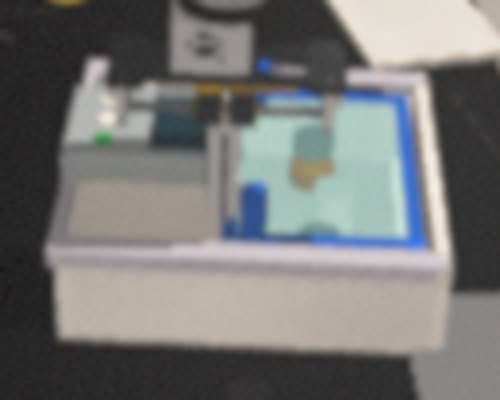

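The shutter is now square, with about 6 mm left at both ends. I'll ease the right end on in 1 mm steps.

>>> jog_arm:
  travel:
    - [0.001,0,0]
    - [0.001,0,0]
    - [0.001,0,0]
    - [0.001,0,0]
    - [0.001,0,0]
    - [0,0,0]
    - [0,0,0]
    - [0,0,0]
    - [0,0,0]
    - [0,0,0]
  rotation:
    - [0,0,0]
    - [0,0,0]
    - [0,0,0]
    - [0,0,0]
    - [0,0,0]
    - [0,0,0]
    - [0,0,0]
    - [0,0,0]
    - [0,0,0]
    - [0,0,0]
  jaw: [0,0,0,0,0,0,0,0,0,0]

```text
time_s: 21.4
tcp_pos: [618.9, -149.5, 90.5]
tool_rot: [-0.706, 0.707, -0.029, 0.028]
ft_force: [-4.8, -1.7, 3.5]
width: -0.0
```

```bash
python3 - <<'E'
from h import *
st()
f,g=knobs('k11');edge(f)
E
```

```text
t 21.4 cham [ -18.  -100.3] z 90.5 Fc [-4.63 -2.1 ] Fz 3.54 w -0.0 roterr [ 0.0003  0.0001 -0.0009]
edge mid 138.5 ang(dx/dy) -0.0078 knob est L 2.7 R 4.3 res [-0.2 -0.7  1.4  0.4 -0.  -1.   1.   0.  -0.4 -1.4  0.7  0.2]
```

Now the left end.

>>> jog_arm:
  travel:
    - [-0.008,0,0]
    - [-0.008,-0.01,0]
    - [0,-0.03,0]
    - [0,-0.02,0.02]
    - [0,0,0.04]
    - [0,0,0.04]
    - [0,0,0.04]
    - [0,0,0.035]
    - [0,0,0.025]
    - [0,0,0]
  rotation:
    - [0,0,0]
    - [0,0,0]
    - [0,0,0]
    - [0,0,0]
    - [0,0,0]
    - [0,0,0]
    - [0,0,0]
    - [0,0,0]
    - [0,0,0]
    - [0,0,0]
  jaw: [0,0,0,0,0,0,0,0,0,0]

```text
time_s: 22.5
tcp_pos: [619.2, 56.1, 151.6]
tool_rot: [0.707, -0.706, 0.026, -0.027]
ft_force: [0.7, 0.3, 0.2]
width: 0.4
```

>>> jog_arm:
  travel:
    - [0,0.025,0]
    - [0,0.025,0]
    - [0,0.01,0]
    - [0.003,0,0]
    - [0.003,0,0]
    - [0.003,0,0]
    - [0.003,0,0]
    - [0.002,0,0]
    - [0,0,0]
    - [0,0,0]
  rotation:
    - [0,0,0]
    - [0,0,0]
    - [0,0,0]
    - [0,0,0]
    - [0,0,0]
    - [0,0,0]
    - [0,0,0]
    - [0,0,0]
    - [0,0,0]
    - [0,0,0]
  jaw: [0,0,0,0,0,0,0,0,0,0]

```text
time_s: 23.5
tcp_pos: [633.7, 50.3, 90.6]
tool_rot: [0.707, -0.706, 0.028, -0.029]
ft_force: [0.2, 0.3, -0.0]
width: 0.4
```

```bash
python3 - <<'E'
from h import *
st()
f,g=knobs('k12');edge(f)
E
```

```text
t 23.5 cham [-19.5 100.1] z 90.6 Fc [0.14 0.3 ] Fz -0.02 w 0.4 roterr [-0.0001  0.0004  0.0004]
edge mid 138.8 ang(dx/dy) -0.0054 knob est L 3.2 R 4.3 res [-0.3 -0.7  1.3  0.3 -0.1 -0.6  0.6 -0.4 -0.9  0.7]
```

View pics/k12_s.png

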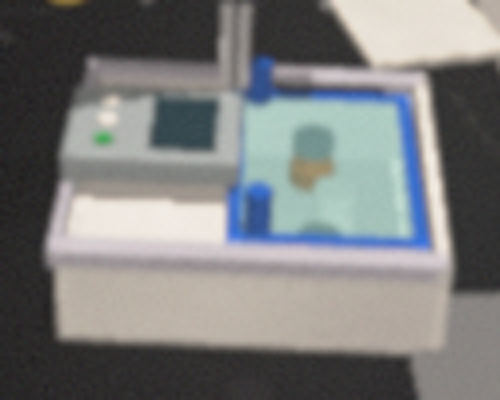

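>>> jog_arm:
  travel:
    - [0.001,0,0]
    - [0.001,0,0]
    - [0.001,0,0]
    - [0.001,0,0]
    - [0.0005,0,0]
    - [0,0,0]
    - [0,0,0]
    - [0,0,0]
    - [0,0,0]
    - [0,0,0]
  rotation:
    - [0,0,0]
    - [0,0,0]
    - [0,0,0]
    - [0,0,0]
    - [0,0,0]
    - [0,0,0]
    - [0,0,0]
    - [0,0,0]
    - [0,0,0]
    - [0,0,0]
  jaw: [0,0,0,0,0,0,0,0,0,0]

```text
time_s: 24.6
tcp_pos: [637.6, 50.4, 90.5]
tool_rot: [0.707, -0.706, 0.029, -0.028]
ft_force: [-5.8, 1.5, 2.9]
width: 0.5
```

```bash
python3 - <<'E'
from h import *
st()
f,g=knobs('k13');edge(f)
E
```

```text
t 24.6 cham [-15.7 100.5] z 90.5 Fc [-5.86  1.05] Fz 2.91 w 0.5 roterr [-0.0003  0.0007 -0.0008]
edge mid 140.4 ang(dx/dy) -0.0009 knob est L 5.3 R 5.5 res [-1.   0.5 -0.  -1.   1.   0.5  1.1  0.6 -0.4 -1.4]
```

>>> jog_arm:
  travel:
    - [0.0005,0,0]
    - [0.0005,0,0]
    - [0.0005,0,0]
    - [0.0005,0,0]
    - [0,0,0]
    - [0,0,0]
    - [0,0,0]
    - [0,0,0]
    - [0,0,0]
    - [0,0,0]
  rotation:
    - [0,0,0]
    - [0,0,0]
    - [0,0,0]
    - [0,0,0]
    - [0,0,0]
    - [0,0,0]
    - [0,0,0]
    - [0,0,0]
    - [0,0,0]
    - [0,0,0]
  jaw: [0,0,0,0,0,0,0,0,0,0]

```text
time_s: 25.7
tcp_pos: [639.6, 50.3, 90.5]
tool_rot: [0.707, -0.706, 0.029, -0.028]
ft_force: [-4.2, 2.0, 3.9]
width: 0.2
```

```bash
python3 - <<'E'
from h import *
st()
f,g=knobs('k14');edge(f)
E
```

```text
t 25.7 cham [-13.6 100.5] z 90.5 Fc [-4.4   1.68] Fz 3.89 w 0.2 roterr [-0.0003  0.0008 -0.0007]
edge mid 141.6 ang(dx/dy) 0.0035 knob est L 6.9 R 6.3 res [ 0.7 -0.3 -0.8  0.7  0.1 -0.4 -0.3 -0.8  1.1]
```

>>> jog_arm:
  travel:
    - [0.0005,0,0]
    - [0.0005,0,0]
    - [0.0005,0,0]
    - [0.0005,0,0]
    - [0.0005,0,0]
    - [0,0,0]
    - [0,0,0]
    - [0,0,0]
    - [0,0,0]
    - [0,0,0]
  rotation:
    - [0,0,0]
    - [0,0,0]
    - [0,0,0]
    - [0,0,0]
    - [0,0,0]
    - [0,0,0]
    - [0,0,0]
    - [0,0,0]
    - [0,0,0]
    - [0,0,0]
  jaw: [0,0,0,0,0,0,0,0,0,0]

```text
time_s: 26.8
tcp_pos: [640.1, 50.2, 90.4]
tool_rot: [-0.706, 0.707, -0.03, 0.027]
ft_force: [-19.4, 2.6, 13.5]
width: 0.5
```

```bash
python3 - <<'E'
from h import *
st()
f,g=knobs('k15');edge(f)
E
```

```text
t 26.8 cham [-13.1 100.5] z 90.4 Fc [-19.53   1.  ] Fz 13.5 w 0.5 roterr [ 0.0007  0.0011 -0.0043]
edge mid 142.0 ang(dx/dy) 0.0091 knob est L 8.0 R 6.1 res [ 0.8 -0.2 -0.8  0.6  0.1 -0.5 -1.1  0.8  0.3]
```

View pics/k15_s.png

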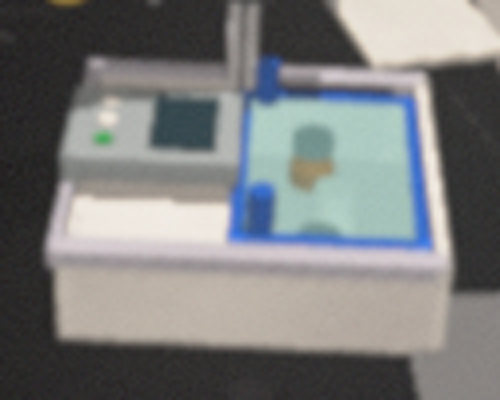

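The left end is against the wall: the force rose to 19 N and it stopped moving. Now the right end.

>>> jog_arm:
  travel:
    - [-0.008,0,0]
    - [-0.008,-0.01,0]
    - [0,-0.03,0]
    - [0,-0.02,-0.02]
    - [0,0,-0.04]
    - [0,0,-0.04]
    - [0,0,-0.04]
    - [0,0,-0.035]
    - [0,0,-0.025]
    - [0,0,0]
  rotation:
    - [0,0,0]
    - [0,0,0]
    - [0,0,0]
    - [0,0,0]
    - [0,0,0]
    - [0,0,0]
    - [0,0,0]
    - [0,0,0]
    - [0,0,0]
    - [0,0,0]
  jaw: [0,0,0,0,0,0,0,0,0,0]

```text
time_s: 27.9
tcp_pos: [609.7, -153.2, 151.0]
tool_rot: [-0.706, 0.707, -0.03, 0.031]
ft_force: [-0.0, -0.3, -0.5]
width: 0.3
```

>>> jog_arm:
  travel:
    - [0,0.025,0]
    - [0,0.025,0]
    - [0,0.01,0]
    - [0.003,0,0]
    - [0.003,0,0]
    - [0.003,0,0]
    - [0.001,0,0]
    - [0.001,0,0]
    - [0,0,0]
    - [0,0,0]
  rotation:
    - [0,0,0]
    - [0,0,0]
    - [0,0,0]
    - [0,0,0]
    - [0,0,0]
    - [0,0,0]
    - [0,0,0]
    - [0,0,0]
    - [0,0,0]
    - [0,0,0]
  jaw: [0,0,0,0,0,0,0,0,0,0]

```text
time_s: 28.9
tcp_pos: [621.2, -149.3, 90.8]
tool_rot: [-0.706, 0.707, -0.029, 0.029]
ft_force: [-3.6, 1.0, 3.8]
width: 0.5
```

```bash
python3 - <<'E'
from h import *
st()
f,g=knobs('k16');edge(f)
E
```

```text
t 28.9 cham [ -15.7 -100. ] z 90.8 Fc [-3.63  0.71] Fz 3.79 w 0.5 roterr [ 0.0001  0.0003 -0.0001]
edge mid 142.0 ang(dx/dy) 0.0069 knob est L 7.6 R 6.3 res [ 0.7 -0.4 -0.9  1.1  0.  -0.5 -0.9  1.1  0.5 -0.5 -1.1  0.9]
```

>>> jog_arm:
  travel:
    - [0.0005,0,0]
    - [0.0005,0,0]
    - [0.0005,0,0]
    - [0.0005,0,0]
    - [0,0,0]
    - [0,0,0]
    - [0,0,0]
    - [0,0,0]
    - [0,0,0]
    - [0,0,0]
  rotation:
    - [0,0,0]
    - [0,0,0]
    - [0,0,0]
    - [0,0,0]
    - [0,0,0]
    - [0,0,0]
    - [0,0,0]
    - [0,0,0]
    - [0,0,0]
    - [0,0,0]
  jaw: [0,0,0,0,0,0,0,0,0,0]

```text
time_s: 30.0
tcp_pos: [622.8, -149.9, 90.5]
tool_rot: [-0.706, 0.707, -0.029, 0.029]
ft_force: [-6.0, -0.7, 5.1]
width: 0.7
```

```bash
python3 - <<'E'
from h import *
st()
f,g=knobs('k17');edge(f)
E
```

```text
t 30.0 cham [ -14.  -100.4] z 90.5 Fc [-5.91 -1.21] Fz 5.06 w 0.7 roterr [ 0.0005 -0.0001 -0.0008]
edge mid 142.2 ang(dx/dy) 0.0042 knob est L 7.6 R 6.8 res [ 0.2 -0.8  1.2  0.6 -0.4 -0.9 -0.9  1.1  0.5 -0.5 -1.   0.9]
```

Still moving under friction only, so I'll go on in small steps.

>>> jog_arm:
  travel:
    - [0.0005,0,0]
    - [0.0005,0,0]
    - [0.0005,0,0]
    - [0,0,0]
    - [0,0,0]
    - [0,0,0]
    - [0,0,0]
    - [0,0,0]
    - [0,0,0]
    - [0,0,0]
  rotation:
    - [0,0,0]
    - [0,0,0]
    - [0,0,0]
    - [0,0,0]
    - [0,0,0]
    - [0,0,0]
    - [0,0,0]
    - [0,0,0]
    - [0,0,0]
    - [0,0,0]
  jaw: [0,0,0,0,0,0,0,0,0,0]

```text
time_s: 31.1
tcp_pos: [622.9, -149.9, 90.4]
tool_rot: [-0.706, 0.707, -0.03, 0.028]
ft_force: [-16.2, 0.3, 11.4]
width: 0.5
```

```bash
python3 - <<'E'
from h import *
st()
f,g=knobs('k18');edge(f)
E
```

```text
t 31.1 cham [ -14.  -100.4] z 90.4 Fc [-16.15  -0.99] Fz 11.45 w 0.5 roterr [ 0.0007 -0.0001 -0.0036]
edge mid 142.1 ang(dx/dy) 0.0056 knob est L 7.6 R 6.5 res [ 0.9 -0.2 -0.7 -0.9  1.1  0.5 -0.5 -1.1  0.9]
```

The right end has also stopped against the wall at 16 N. I'll recheck that the left end stayed home.

>>> jog_arm:
  travel:
    - [-0.008,0,0]
    - [-0.008,-0.01,0]
    - [0,-0.03,0]
    - [0,-0.02,0.02]
    - [0,0,0.04]
    - [0,0,0.04]
    - [0,0,0.04]
    - [0,0,0.035]
    - [0,0,0.025]
    - [0,0,0]
  rotation:
    - [0,0,0]
    - [0,0,0]
    - [0,0,0]
    - [0,0,0]
    - [0,0,0]
    - [0,0,0]
    - [0,0,0]
    - [0,0,0]
    - [0,0,0]
    - [0,0,0]
  jaw: [0,0,0,0,0,0,0,0,0,0]

```text
time_s: 32.2
tcp_pos: [625.0, 55.7, 151.6]
tool_rot: [0.707, -0.706, 0.026, -0.027]
ft_force: [-0.0, 0.5, 0.4]
width: 0.5
```

>>> jog_arm:
  travel:
    - [0,0.025,0]
    - [0,0.025,0]
    - [0,0.01,0]
    - [0.003,0,0]
    - [0.003,0,0]
    - [0.003,0,0]
    - [0.003,0,0]
    - [0.002,0,0]
    - [0.001,0,0]
    - [0,0,0]
  rotation:
    - [0,0,0]
    - [0,0,0]
    - [0,0,0]
    - [0,0,0]
    - [0,0,0]
    - [0,0,0]
    - [0,0,0]
    - [0,0,0]
    - [0,0,0]
    - [0,0,0]
  jaw: [0,0,0,0,0,0,0,0,0,0]

```text
time_s: 33.2
tcp_pos: [639.9, 49.9, 90.6]
tool_rot: [0.707, -0.707, 0.029, -0.029]
ft_force: [-1.5, 0.6, 1.1]
width: 0.3
```

```bash
python3 - <<'E'
from h import *
st()
f,g=knobs('k19');edge(f)
E
```

```text
t 33.2 cham [-13.3 100.2] z 90.6 Fc [-1.52  0.45] Fz 1.08 w 0.3 roterr [-0.      0.0005 -0.0002]
edge mid 142.3 ang(dx/dy) 0.0056 knob est L 7.8 R 6.7 res [ 0.3 -0.8  1.2  0.6 -0.4 -0.9 -1.1  0.9  0.3]
```

>>> jog_arm:
  travel:
    - [0.0005,0,0]
    - [0.0005,0,0]
    - [0.0005,0,0]
    - [0,0,0]
    - [0,0,0]
    - [0,0,0]
    - [0,0,0]
    - [0,0,0]
    - [0,0,0]
    - [0,0,0]
  rotation:
    - [0,0,0]
    - [0,0,0]
    - [0,0,0]
    - [0,0,0]
    - [0,0,0]
    - [0,0,0]
    - [0,0,0]
    - [0,0,0]
    - [0,0,0]
    - [0,0,0]
  jaw: [0,0,0,0,0,0,0,0,0,0]

```text
time_s: 34.3
tcp_pos: [640.0, 49.9, 90.4]
tool_rot: [-0.706, 0.707, -0.029, 0.028]
ft_force: [-12.1, 0.2, 8.6]
width: 0.3
```

>>> jog_arm:
  travel:
    - [-0.005,0,0]
    - [-0.01,0,0]
    - [-0.005,-0.02,0]
    - [0,-0.03,0]
    - [-0.02,-0.04,0]
    - [-0.03,-0.04,0]
    - [-0.03,-0.03,0]
    - [-0.03,0,0]
    - [-0.02,0,0]
    - [0,0,0]
  rotation:
    - [0,0,0]
    - [0,0,0]
    - [0,0,0]
    - [0,0,0]
    - [0,0,0]
    - [0,0,0]
    - [0,0,0]
    - [0,0,0]
    - [0,0,0]
    - [0,0,0]
  jaw: [0,0,0,0,0,0,0,0,0,0]

```text
time_s: 35.3
tcp_pos: [490.1, 62.1, 252.4]
tool_rot: [-0.706, 0.707, -0.027, 0.029]
ft_force: [0.0, -0.1, -0.1]
width: 0.4
```

```bash
python3 - <<'E'
from h import *
st()
f,g=knobs('k20');edge(f)
cv2.imwrite('pics/topend.png',f['color'][:,:,::-1])
E
```

```text
t 35.3 cham [-163.6  100.1] z 252.4 Fc [ 0.06 -0.14] Fz -0.11 w 0.4 roterr [0.0017 0.0013 0.0025]
edge mid 142.2 ang(dx/dy) 0.0042 knob est L 7.6 R 6.8 res [ 0.2 -0.8  1.2  0.6 -0.4 -0.9 -0.9  1.1  0.5 -0.5 -1.   0.9]
```

View pics/k20_s.png

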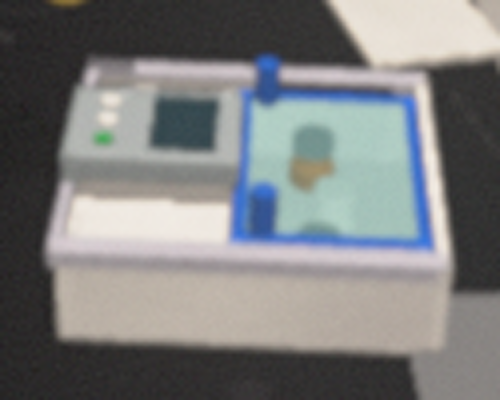

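View pics/topend.png

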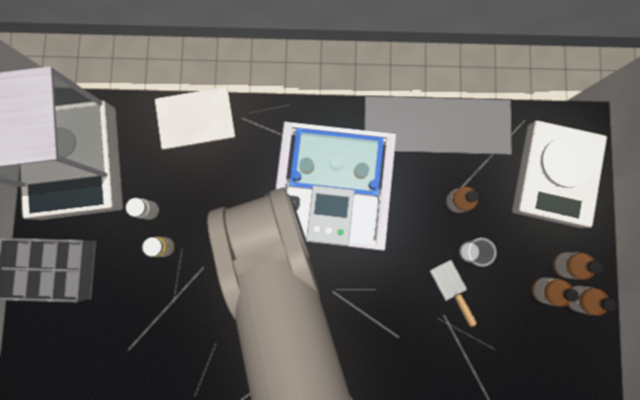

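View pics/k20_t.png

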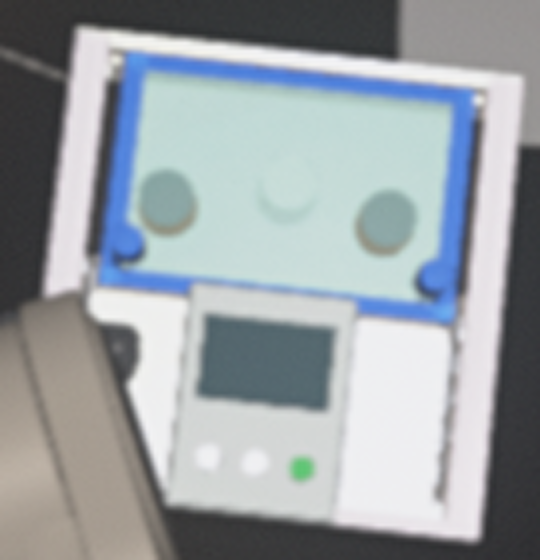

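The pictures show the shutter's blue far edge along the far wall, from about (125,55) to (475,92) in the crop. The jars, bottles and beaker are at their earlier pixels, and the arm is clear, so I'm handing the job in.

```bash
python3 - <<'E'
from h import *
print(bot.job_done())
E
```

```text
the job is handed in; nothing more can be done
None
```

The shutter is closed against the far wall at both ends. I handed the job in at about 35 s, with the arm lifted clear and reading no contact force.

- **How it was done:** I pushed the two knobs in turn from behind with closed fingers. The lead of one end over the other stayed under about 13 mm, and the shutter never bound. Only friction of a few newtons was seen until the wall.
- **Stop at the wall:** Each end came to a hard stop, the left at 19 N and the right at 16 N. I went back and pressed the left again: it had not moved and held at 12 N.
- **Squareness:** After letting go, the top camera put the knobs at chamber x = 7.6 mm (left) and 6.8 mm (right), against the 8 mm given. The 0.8 mm difference between ends is within the camera and chamber-angle error. The finger positions at the two hard stops also differed, by 0.9 mm in the same direction.
- **Surroundings:** In the last pictures the jars, bottles and beaker looked unmoved. I judged this by eye and did not measure their positions.
- **Measurement that disagreed:** The chamber's rim measured about 312 mm long in x, not the 300 mm given. I took this to be the outer walls and relied on the wall contact instead.

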